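# Open the lift-and-slide hatch and salvage the relay

### The job

Open the service hatch on the instrument: lift it by its handle off its recessed seat, slide it along its channels all the way to the stop at the other end, and leave it lying there. Then take the relay out of the uncovered well and stand it upright in the empty tray. Do not disturb the full tray, the screwdriver or the spool.

Things in the scene. Friction and masses are not known exactly. Their poses are not given: they have to be found in the camera images.
- chassis: grey instrument case lying flat, fixed, 200 (x) by 360 (y) mm, top deck 110 mm above the bench; a thin control panel on its +x face. Origin: centre of its underside, on the bench; z up. In the -y half of the deck is a recess 8 mm deep, x=+-63, y=-156 to -14 mm, where the hatch sits; the well is below it. The hatch opens by sliding towards chassis +y.
- channels (a point): point on the deck between the channels, halfway along (chassis x=0, y=0, z=110 mm). Two aluminium C-channels run along chassis y over both halves: inner walls at x=+-63 mm; overhanging flanges reach in to x=+-52 mm, underside 16 mm and top 19 mm above the deck. They guide the hatch and keep it from being lifted out.
- stop (a point): end stop, a bar 12 mm high across the +y end of the channels: this point is the middle of its inner face at deck height (chassis x=0, y=+152, z=110 mm). A like bar stands at the -y end, inner face y=-156 mm.
- hatch: aluminium plate 120 (x) by 138 (y) by 5 mm with a dark bridge handle, loose, 0.2 to 0.45 kg. Origin: centre of the plate's underside; axes as the chassis's. Starts in its recess at chassis x=0, y=-85, z=102 mm. It must rise over 8 mm to clear the recess edge and meets the flanges at 19 mm; lift 13 to 14 mm to slide. Fully open: origin at chassis y=+83 (touching the stop), z=110 mm, lying on the deck.
- hatch_grip (a point): centre of the handle's bar, 40 mm above the hatch's underside. The bar is 80 mm long along the hatch's x, 12 mm thick in y and z, on two posts centred at x=+-35 mm, 10 mm wide; grip it from above, fingers closing along the hatch's y. There are 29 mm between bar and plate.
- well (a point): centre of the well's floor (chassis x=0, y=-85, z=52 mm). The well is 110 mm in x by 126 mm in y, its floor 58 mm below the deck, under the hatch.
- relay: plug-in relay: plain aluminium can 36 (x) by 22 (y) mm on a black base 38 by 24 by 8 mm, 45 mm tall over all, about 70 g, standing on the well's floor under the hatch, within 14 mm of its centre in x and 18 mm in y, turned up to 30 degrees. Origin: centre of its underside, z up. Its top is 13 mm below the deck. Grip it across its y.
- tray: empty open aluminium tray, loose, 110 (x) by 150 (y) by 28 mm high, walls and floor 3 mm thick. Origin: centre of its underside, z up.
- full_tray: a like tray, 110 by 150 by 28 mm, filled with salvaged cans and capacitors up to 53 mm high. Origin: centre of its underside. Leave alone. Which of the two trays is nearer the robot varies.
- screwdriver: screwdriver lying on the bench on the robot's left of the instrument, lying along its x; leave alone
- spool: grey spool, 60 mm across and 45 mm high, standing on the robot's left of the instrument; origin: centre of its underside; leave alone
Things that resemble listed ones, but are neither listed nor needed, are in the scene too. Leave any brown look-alike of the hatch alone.

How it is judged:
By the outcome, as a careful person would: the job done as asked, in the order asked, and still so for the second after the job is handed in, with the robot touching nothing.
It also fails if it takes over 48 s, if anything falls off the work surface, if the arm or the gripper's body presses on something with over 40 N, if the wrist force passes 120 N, or if a joint passes its speed limit or range.

### The arm

A 6-joint arm with a two-finger parallel gripper is mounted at the origin on the work surface. World frame = base frame: x ahead of the robot, y to its left, z up, the work surface at z = 0. Lengths are in m, angles in rad, forces in N, time in s.
With the tool pointing down it reaches from about 0.35 to 0.85 m from the base axis. Payload 8.1 kg.
Tool frame: the origin (TCP) lies at the very end of the fingers, on their centre line; the grasp point (between the pads) lies 19 mm behind it (robot.pinch_z is the distance from the TCP to the grasp point, in m); x points along the fingers, z is the direction in which the jaws open and shut, and the axes are right-handed (so a half turn about x gives the same grasp; the last joint's range is limited). The gripper opens to 93 mm and grips with 3 to 60 N. Pads are 15 mm wide; open, the fingers measure 128 mm over their backs; the gripper's body (75 mm by 188 mm) begins 65 mm behind the grasp point.
Start: joints at [1.219, 0.13, 1.488, -0, 1.523, -0.085], TCP at [0.158, 0.579, 0.198] pointing down, gripper open.
Joint ranges: [-2.96, 2.96], [-0.89, 2.26], [0.02, 2.5], [-1.34, 4.48], [0, 2.73], [-2.66, 2.66]. Speed limits (rad/s): [2.39, 2.39, 2.79, 3.14, 3.14, 3.14].

### API

Orientations are given as a rotation vector (axis times angle).
In Python, from plant import robot, optics, ticket gives the robot as it stands.
- The arm moves only by the tool jog_arm, never from a script. Its argument "targets" is a list of rows, each a list of 7 numbers: the shift along the tool's x, y, z in cm, then the turn, a rotation vector about the tool's x, y, z in degrees, then the closure, from 0 (fully open) to 1 (shut). In form: [[dx, dy, dz, ax, ay, az, grip], ...]. A call has 1 to 5 rows; each row is the pose to reach, as a shift and turn from the pose measured when the call began, along the tool's axes at that moment; what a row does not reach only later rows make up. A row lasts 1/8 s, in which the tool goes at most 62.5 mm and 10.7 degrees, less where a joint would pass 70% of its speed; a pose out of reach is approached as far as the arm can. A call with a gripper value outside its range is refused whole. The fingers move at their own pace and stop on an object; "squeeze" is the grip in N (left out, the last holds). Time passes only in rows, so rows that repeat a pose let the fingers close. It gives the time, the measured TCP pose, the force and the opening at its end, in the units of the state.
- robot.read_state(): the state, without advancing time (a new reading comes with each control period).
- optics.read_camera(name): name is "scene" or "top"; returns a dict with "frame" (400x640x3 uint8, red, green, blue), "vertical_fov" (degrees; the focal length in pixels is half the picture's height over the tangent of half this angle, whatever the lens; pixels are square), "cx", "cy" (the principal point, pixels), "k1" (the pictures are not rectified: a ray, as slopes to the right and down, at radius r is drawn at 1 + k1 r^2 times it, then the intrinsics apply), "R" (3x3) and "t" (3): a world point X has camera coordinates R X + t. Camera axes: x right, y down, z forward; pixel columns grow to the right and rows downward; lengths in m; the calibration is good to about 2 mm. A picture is of the moment at which its call begins. There is no depth.
- ticket.close_job(): hands the job in, once; it reports no verdict.
The state is a dict: "t": time; "q": joint angles; "dq": joint speeds; "joint_torque": joint torques, N m; "tool_pos": TCP position; "orientation": TCP orientation; "force": force on the tool from outside, world axes, zero at the start; "wrist_torque": the same for the moment, N m; "opening": finger opening in m.
Only numpy, scipy, OpenCV 4.12 (cv2) and the standard library are available. Lean on these libraries where they do the work, as an engineer would, in place of code of your own. Each camera call takes 0.05 s, during which the arm holds its last target.

## Working session

There is one attempt and no reset: what is moved stays moved. The work goes in short steps, Python scripts to look and compute and a tool call to move; the robot and the scene stay as the last step left them, time stands still between calls to the robot, and variables do not carry over. Pictures are saved under pics/ and viewed, and the job is handed in when it is done.

Besides the shell and the picture viewer there is one more tool, called after "Call:" by a JSON object that holds its "method" and its "body", one argument or row to a line. jog_arm: Moves the arm, as the interface text tells. Its arguments: {"type":"object","properties":{"targets":{"type":"array"},"squeeze":{"type":"number"}},"required":["targets"]}

```bash
ls; mkdir -p pics
python3 - <<'E'
from plant import robot, optics, ticket
import cv2
s=robot.read_state(); print(s); print(robot.pinch_z)
for n in("scene","top"):
    c=optics.read_camera(n); cv2.imwrite(f"pics/{n}0.png",c["frame"][:,:,::-1])
    print(n,{k:v for k,v in c.items() if k!="frame"})
E
```

```text
pics
{'t': 0.0, 'q': array([ 1.21859661e+00,  1.31137524e-01,  1.48929174e+00, -1.32794339e-05,
        1.52301072e+00, -8.53859421e-02]), 'dq': array([-0.00108945,  0.00019655,  0.00077018, -0.0021711 , -0.00125183,
        0.00030616]), 'joint_torque': array([ 1.85712459e-03, -5.59845006e+01, -4.91765785e+01,  7.73028564e-02,
        3.48775461e-02, -8.07139963e-05]), 'tool_pos': array([0.15795696, 0.57819386, 0.19709477]), 'orientation': array([-1.01149952,  1.3252747 ,  1.00982924]), 'force': array([-0.07106735, -0.25741223, -0.11273239]), 'wrist_torque': array([ 0.05168461, -0.00896465,  0.00087959]), 'opening': 0.09274185927778233}
0.0188
scene {'vertical_fov': 50.26580619894152, 'cx': 319.8864769326539, 'cy': 190.89275153180265, 'k1': -0.02253508291426425, 'R': array([[ 0.69953896,  0.71454293,  0.00858159],
       [ 0.5274313 , -0.50817924, -0.68085981],
       [-0.48214258,  0.48081417, -0.73236348]]), 't': array([-0.45178922, -0.20887565,  1.39104857])}
top {'vertical_fov': 53.23533143194195, 'cx': 318.5645496904656, 'cy': 201.40404755123348, 'k1': -0.08976275474282872, 'R': array([[-0.02188985, -0.99971794, -0.0092123 ],
       [-0.99875927,  0.02227927, -0.04453716],
       [ 0.04472984,  0.00822596, -0.99896525]]), 't': array([0.05047157, 0.59343626, 1.22495648])}
```

View pics/top0.png

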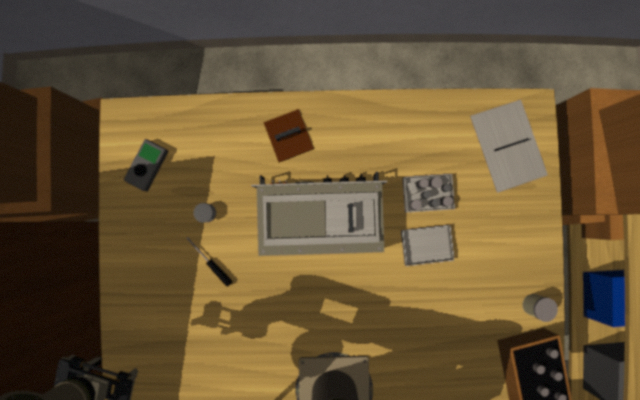

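View pics/scene0.png

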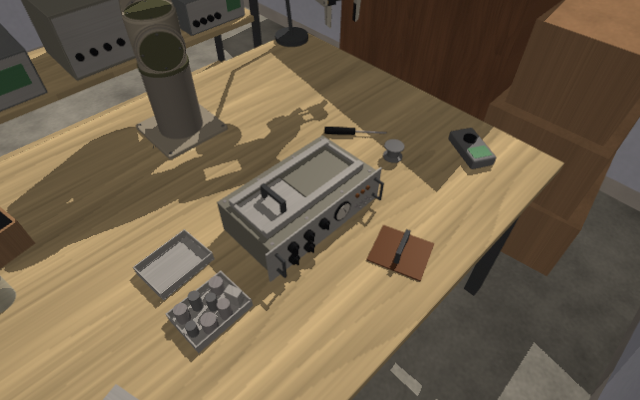

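The top view shows the chassis at about cols 258–384, rows 182–255. The hatch, with its dark handle near (355,216), is in the right (−y) half. The empty tray is at (429,245) and the full tray at (430,193). A brown look-alike plate sits at (289,135) and a grey sheet with a dark bar at (509,145). Next I'll enlarge the crops.

Run:
```python
import cv2
a=cv2.imread("pics/top0.png")[165:275,245:465]; cv2.imwrite("pics/topc.png",cv2.resize(a,None,fx=3.6,fy=3.6,interpolation=cv2.INTER_CUBIC))
a=cv2.imread("pics/scene0.png")[125:285,205:395]; cv2.imwrite("pics/scenec.png",cv2.resize(a,None,fx=3.7,fy=3.7,interpolation=cv2.INTER_CUBIC))
a=cv2.imread("pics/scene0.png")[220:350,125:260]; cv2.imwrite("pics/scened.png",cv2.resize(a,None,fx=4,fy=4,interpolation=cv2.INTER_CUBIC))
```

```text
(no output)
```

View pics/topc.png

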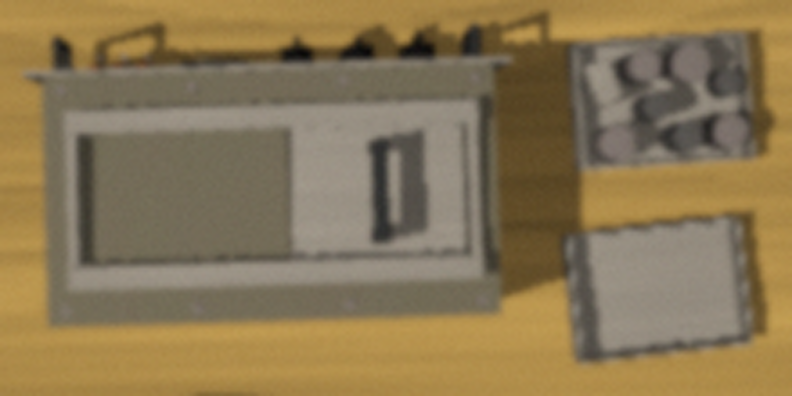

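View pics/scenec.png

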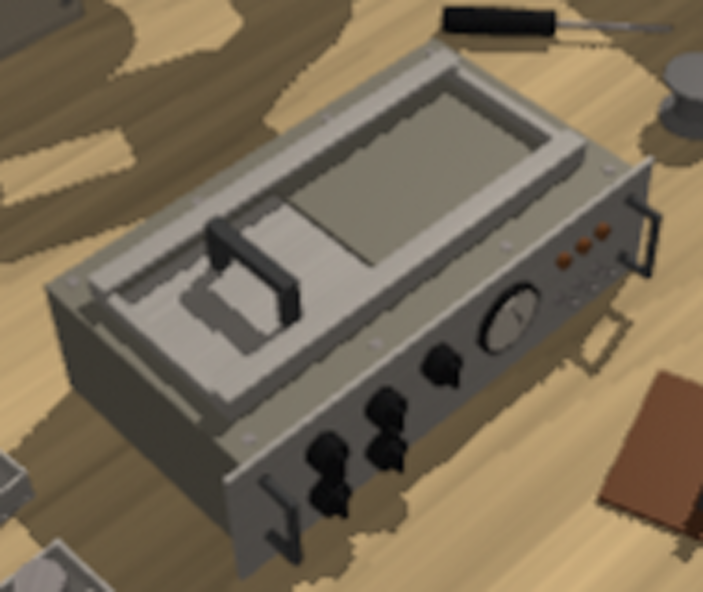

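View pics/scened.png

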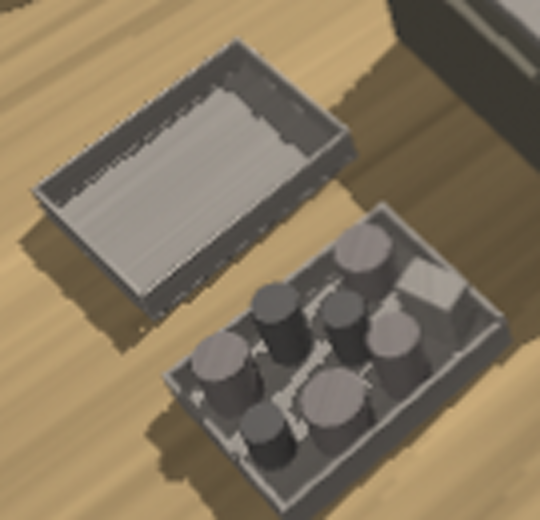

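```bash
cat > h.py <<'E'
import numpy as np, cv2
from scipy.optimize import least_squares
from scipy.spatial.transform import Rotation as Rn
CAM={}
def cam(n,c=None):
    import pickle
    if c is not None:
        CAM[n]={k:v for k,v in c.items() if k!='frame'}; pickle.dump(CAM[n],open(f'cal_{n}.pkl','wb'))
    if n not in CAM: CAM[n]=pickle.load(open(f'cal_{n}.pkl','rb'))
    return CAM[n]
def proj(n,P):
    c=cam(n); P=np.atleast_2d(P); X=P@np.array(c['R']).T+c['t']; s=X[:,:2]/X[:,2:]
    f=200/np.tan(np.radians(c['vertical_fov'])/2); r2=(s**2).sum(1,keepdims=True)
    return s*(1+c['k1']*r2)*f+[c['cx'],c['cy']]
def ray(n,uv):
    c=cam(n); f=200/np.tan(np.radians(c['vertical_fov'])/2)
    K=np.array([[f,0,c['cx']],[0,f,c['cy']],[0,0,1]])
    d=(np.array(uv,float)-[c['cx'],c['cy']])/f; s=d.copy()
    for _ in range(20): s=d/(1+c['k1']*(s**2).sum())
    R=np.array(c['R']); o=-R.T@c['t']; return o,R.T@np.array([s[0],s[1],1])
def onz(n,uv,z):
    o,d=ray(n,uv); return o+d*(z-o[2])/d[2]
def body(p,L):  # p=x,y,yaw ; L local mm
    L=np.atleast_2d(np.array(L,float))/1000; c,s=np.cos(p[2]),np.sin(p[2])
    return np.c_[p[0]+c*L[:,0]-s*L[:,1],p[1]+s*L[:,0]+c*L[:,1],L[:,2]]
def fit(obs,p0):
    # obs: list (cam,(u,v),(lx,ly,lz))
    f=lambda p: np.concatenate([proj(n,body(p,l))[0]-uv for n,uv,l in obs])
    r=least_squares(f,p0,loss='soft_l1'); return r.x,f(r.x).reshape(-1,2)
def uncrop(uv,s,o): return ((np.array(uv)+.5)/s-.5+o)
E
python3 - <<'E'
from h import *
from plant import optics
for n in("scene","top"): cam(n,optics.read_camera(n))
T=lambda u,v:('top',uncrop((u,v),3.6,(245,165)))
S=lambda u,v:('scene',uncrop((u,v),3.7,(205,125)))
S2=lambda u,v:('scene',uncrop((u,v),4,(125,220)))
obs=[(*T(51,325),(-100,180,110)),(*T(499,311),(-100,-180,110)),(*T(494,66),(100,-180,110)),(*T(45,80),(100,180,110)),
(*S(48,289),(-100,-180,110)),(*S(436,40),(-100,180,110)),
(*T(80,264),(-52,152,129)),(*T(468,252),(-52,-156,129))]
p,r=fit(obs,[.5,0,0]); print(p,np.degrees(p[2])); print(r.round(2))
np.save('chas.npy',p)
tr=[(*T(566,236),(55,75,28)),(*T(578,361),(-55,75,28)),(*T(750,340),(-55,-75,28)),(*T(750,213),(55,-75,28)),
(*S2(37,190),(-55,-75,28)),(*S2(238,41),(-55,75,28)),(*S2(353,128),(55,75,28)),(*S2(150,298),(55,-75,28))]
q,r=fit(tr,[.4,-.3,0]); print(q,np.degrees(q[2])); print(r.round(2))
np.save('tray.npy',q)
hb=body(p,[(0,-85,142)])
print('handle',hb, proj('top',hb),proj('scene',hb))
# overlays
def draw(n,img):
    for pts,pp in [([(-100,-180,110),(-100,180,110),(100,180,110),(100,-180,110)],p),([(-52,-156,129),(-52,152,129),(52,152,129),(52,-156,129)],p),
      ([(-40,-91,148),(-40,-79,148),(40,-79,148),(40,-91,148)],p),([(-63,-14,110),(63,-14,110)],p),([(-55,-75,28),(-55,75,28),(55,75,28),(55,-75,28)],q)]:
        uv=proj(n,body(pp,pts)); U=((uv+.5)*4*16).astype(int)
        cv2.polylines(img,[U],True,(0,0,255),1,cv2.LINE_AA,4)
for n,(a,b,c,d) in {'top':(165,275,250,450),'scene':(125,275,200,395)}.items():
    im=cv2.resize(cv2.imread(f'pics/{n}0.png'),None,fx=4,fy=4,interpolation=cv2.INTER_CUBIC); draw(n,im)
    cv2.imwrite(f'pics/ov_{n}.png',im[4*a:4*c if 0 else 4*b,4*c:4*d])
E
```

```text
[0.54199954 0.03259511 0.01042711] 0.597429488972991
[[-0.3   0.25]
 [ 1.29  0.13]
 [-0.   -1.7 ]
 [-0.49 -1.46]
 [-0.06 -1.14]
 [ 0.32 -1.07]
 [-0.01  0.42]
 [ 1.81  0.23]]
[ 0.45393701 -0.29695334  0.09900663] 5.67266202569189
[[ 0.26 -0.49]
 [ 1.41  0.49]
 [ 1.56  0.08]
 [-2.97 -0.14]
 [-0.4  -0.17]
 [ 0.81 -1.52]
 [ 0.74  0.17]
 [-0.29  0.14]]
handle [[ 0.54288583 -0.05240027  0.142     ]] [[350.86739509 217.15906668]] [[273.75793406 194.04885377]]
```

View pics/ov_top.png

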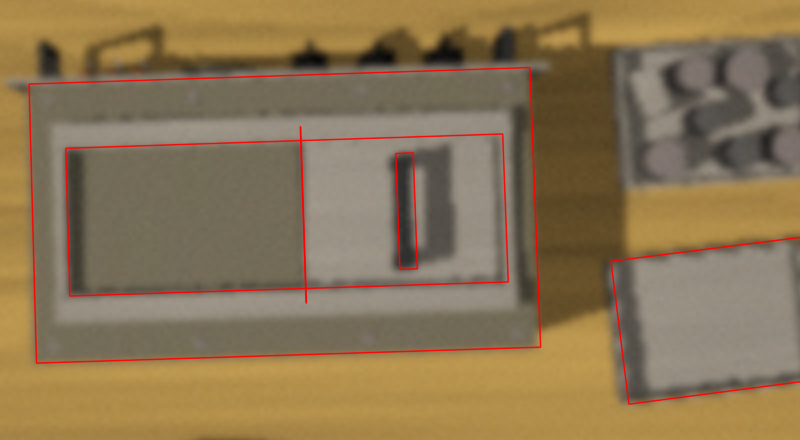

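View pics/ov_scene.png

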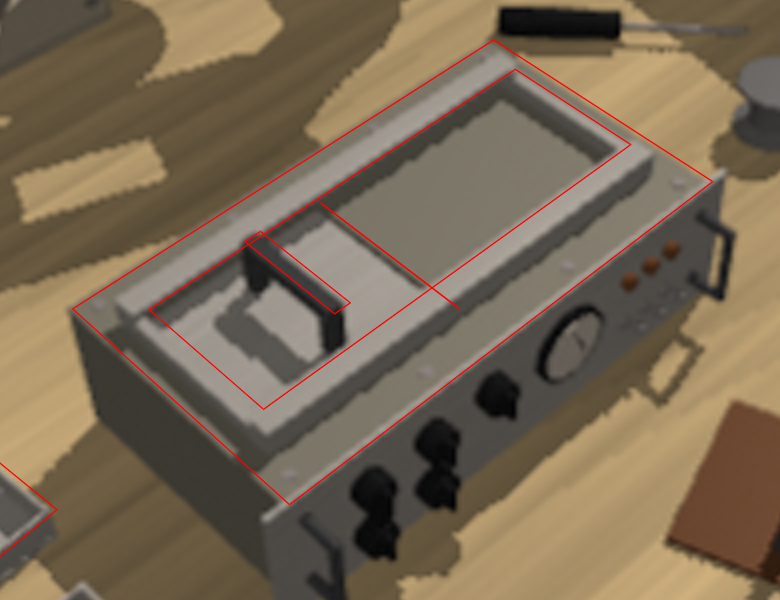

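The overlay fits to within about 1 px (2 mm). The hatch is the aluminium plate inside the channels, with its handle at top (351,217) and scene (274,194). The brown plate at (289,135) and the loose plate at (509,145) lie on the bench away from the instrument, so they are not it. The empty tray is the one nearer the robot, at (429,245).

```bash
cat > go.py <<'E'
from h import *
def rel(pos,jaw,s=None):
    """pos TCP, jaw = angle of jaw axis (rad) in world xy"""
    from plant import robot
    s=s or robot.read_state(); R0=Rn.from_rotvec(s['orientation']); best=None
    for k in (0,np.pi):
        x=np.array([0,0,-1.]); z=np.array([np.cos(jaw+k),np.sin(jaw+k),0]); y=np.cross(z,x)
        R=Rn.from_matrix(np.c_[x,y,z]); rv=(R0.inv()*R).as_rotvec(degrees=True)
        if best is None or np.linalg.norm(rv)<np.linalg.norm(best): best=rv
    d=R0.inv().apply(np.array(pos)-s['tool_pos'])*100
    print('t',round(s['t'],2),'shift',d.round(2),'turn',best.round(1),'q',s['q'].round(2)); return d,best
E
python3 - <<'E'
from go import *
from plant import robot
s=robot.read_state(); print(Rn.from_rotvec(s['orientation']).as_matrix().round(3))
p=np.load('chas.npy'); 
rel([.543,-.053,.25],p[2]+np.pi/2)
rel([.543,-.053,.25],p[2]-np.pi/2)
E
```

```text
[[-0.    -0.965  0.264]
 [-0.001  0.264  0.965]
 [-1.     0.    -0.001]]
t 0.2 shift [ -5.2  -53.78 -50.77] turn [-15.9  -0.1  -0. ] q [ 1.22  0.13  1.49 -0.    1.52 -0.09]
t 0.2 shift [ -5.2  -53.78 -50.77] turn [-15.9  -0.1  -0. ] q [ 1.22  0.13  1.49 -0.    1.52 -0.09]
```

Call:
{"method": "jog_arm", "body": {
  "targets": [
    [-3, -3, -3, -3, 0, 0, 0],
    [-5.2, -7, -6.6, -6, 0, 0, 0],
    [-5.2, -11, -10.4, -9, 0, 0, 0],
    [-5.2, -15, -14.2, -12, 0, 0, 0],
    [-5.2, -19, -18, -16, 0, 0, 0]
  ]
}}

```text
t: 0.82
tool_pos: [0.2945, 0.3532, 0.2496]
orientation: [-1.221, 1.203, 1.22]
force: [-0.2, 0.3, -0.8]
opening: 0.093
```

Run:
```python
from go import *
p=np.load('chas.npy'); rel([.543,-.053,.25],p[2]+np.pi/2)
```

```text
t 0.82 shift [  0.   -24.25 -40.98] turn [ 0.3 -0.1 -0. ] q [ 0.76 -0.27  1.78 -0.    1.64 -0.82]
```

Call:
{"method": "jog_arm", "body": {
  "targets": [
    [0, -3, -5, 0, 0, 0, 0.5],
    [0, -6, -10, 0, 0, 0, 0.5],
    [0, -9, -15, 0, 0, 0, 0.5],
    [0, -12, -20, 0, 0, 0, 0.5],
    [0, -15, -25, 0, 0, 0, 0.5]
  ]
}}

```text
t: 1.45
tool_pos: [0.4488, 0.1037, 0.25]
orientation: [-1.221, 1.202, 1.219]
force: [-0.2, 0.8, 0.7]
opening: 0.0485
```

Call:
{"method": "jog_arm", "body": {
  "targets": [
    [0, -3, -5, 0, 0, 0, 0.5],
    [0, -6, -10, 0, 0, 0, 0.5],
    [0, -8.5, -15, 0, 0, 0, 0.5],
    [0, -9.2, -16, 0, 0, 0, 0.5],
    [0, -9.2, -16, 0, 0, 0, 0.5]
  ]
}}

```text
t: 2.08
tool_pos: [0.543, -0.0551, 0.2496]
orientation: [-1.219, 1.203, 1.219]
force: [0.3, 0.1, -0.4]
opening: 0.0464
```

Run:
```python
from go import *
from plant import optics
p=np.load('chas.npy'); rel([.543,-.053,.123],p[2]+np.pi/2)
for n in("scene","top"):
    c=optics.read_camera(n); cv2.imwrite(f"pics/{n}1.png",c["frame"][:,:,::-1])
    a=(c["frame"][160:260,240:400] if n=='top' else c["frame"][60:260,200:400])[:,:,::-1]
    cv2.imwrite(f"pics/{n}1c.png",cv2.resize(a,None,fx=3,fy=3,interpolation=cv2.INTER_CUBIC))
```

```text
t 2.08 shift [ 1.266e+01 -1.000e-02  2.100e-01] turn [ 0.2 -0.  -0. ] q [-0.19 -0.03  1.56 -0.    1.61 -1.78]
```

View pics/scene1c.png

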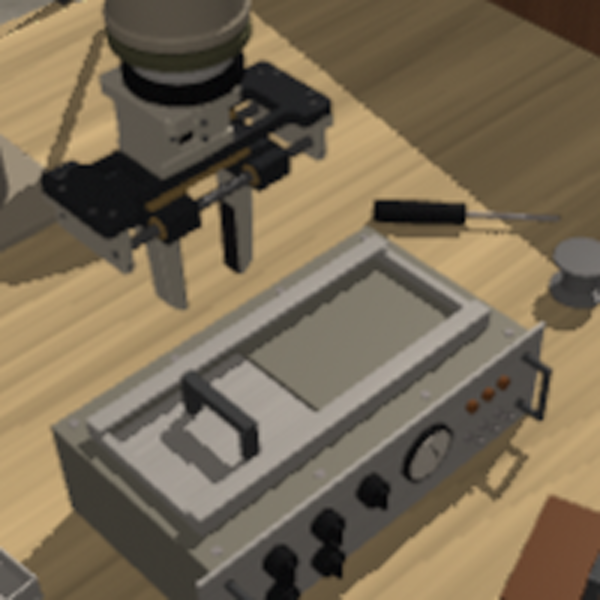

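The scene view shows the gripper tips straddling the bar from above, at crop (175,303) and (238,268), with the handle at (220,412). I'll go down now.

Call:
{"method": "jog_arm", "body": {
  "targets": [
    [5, 0, 0.2, 0, 0, 0, 0.5],
    [9, 0, 0.2, 0, 0, 0, 0.5],
    [11.5, 0, 0.2, 0, 0, 0, 0.5],
    [12.6, 0, 0.2, 0, 0, 0, 0.5],
    [12.6, 0, 0.2, 0, 0, 0, 0.5]
  ],
  "squeeze": 30
}}

```text
t: 2.8
tool_pos: [0.5424, -0.0508, 0.1242]
orientation: [-1.221, 1.201, 1.222]
force: [-0.7, 0.9, 0.1]
opening: 0.0467
```

Run:
```python
from go import *
from plant import optics
p=np.load('chas.npy'); rel([.543,-.053,.123],p[2]+np.pi/2)
for n in("scene",):
    c=optics.read_camera(n); cv2.imwrite(f"pics/{n}2.png",c["frame"][:,:,::-1])
    a=c["frame"][120:240,210:360][:,:,::-1]
    cv2.imwrite(f"pics/{n}2c.png",cv2.resize(a,None,fx=4,fy=4,interpolation=cv2.INTER_CUBIC))
```

```text
t 2.8 shift [ 0.12 -0.06 -0.22] turn [ 0.4  0.  -0. ] q [-0.19  0.03  1.73 -0.    1.38 -1.78]
```

View pics/scene2c.png

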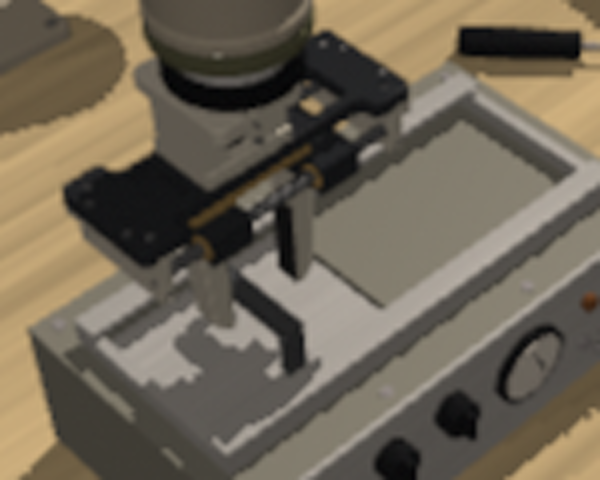

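The bar passes between the fingers, at crop (215,300) and (298,250). Closing now.

Call:
{"method": "jog_arm", "body": {
  "targets": [
    [0, 0, -0.1, 0, 0, 0, 0.8],
    [0, 0, -0.1, 0, 0, 0, 1],
    [0, 0, -0.1, 0, 0, 0, 1],
    [0, 0, -0.1, 0, 0, 0, 1]
  ],
  "squeeze": 30
}}

```text
t: 3.35
tool_pos: [0.5433, -0.0524, 0.1253]
orientation: [-1.222, 1.201, 1.22]
force: [-0.4, 2.0, 1.3]
opening: 0.0113
```

Call:
{"method": "jog_arm", "body": {
  "targets": [
    [-0.4, 0, 0, 0, 0, 0, 1],
    [-0.9, 0, 0, 0, 0, 0, 1],
    [-1.35, 0, 0, 0, 0, 0, 1],
    [-1.35, 0, 0, 0, 0, 0, 1]
  ],
  "squeeze": 45
}}

```text
t: 3.85
tool_pos: [0.5437, -0.0525, 0.1395]
orientation: [-1.223, 1.2, 1.219]
force: [0.2, -0.8, -2.7]
opening: 0.0102
```

Run:
```python
from go import *
from plant import optics
p=np.load('chas.npy'); rel(body(p,[(0,83,0)])[0]+[0,0,.138],p[2]+np.pi/2); print(body(p,[(0,83,0)]),body(p,[(0,-85,0)]))
for n in("scene",):
    c=optics.read_camera(n); cv2.imwrite(f"pics/{n}3.png",c["frame"][:,:,::-1])
    a=c["frame"][120:240,210:360][:,:,::-1]
    cv2.imwrite(f"pics/{n}3c.png",cv2.resize(a,None,fx=4,fy=4,interpolation=cv2.INTER_CUBIC))
```

```text
t 3.85 shift [ 0.14 -0.02 16.81] turn [ 0.3 -0.   0.1] q [-0.19  0.02  1.71 -0.    1.41 -1.78]
[[0.5411341  0.11559059 0.        ]] [[ 0.54288583 -0.05240027  0.        ]]
```

View pics/scene3c.png

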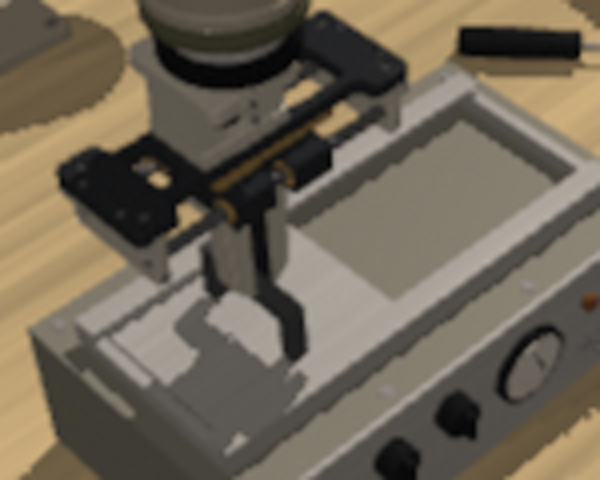

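The plate has risen 14 mm and now hides the recess edge, with about 2.7 N of weight on the tool. Sliding it now.

Call:
{"method": "jog_arm", "body": {
  "targets": [
    [0.05, 0, 1.5, 0, 0, 0, 1],
    [0.05, 0, 4, 0, 0, 0, 1],
    [0.05, 0, 6.5, 0, 0, 0, 1],
    [0.05, 0, 9, 0, 0, 0, 1],
    [0.05, 0, 11, 0, 0, 0, 1]
  ]
}}

```text
t: 4.53
tool_pos: [0.5412, 0.0594, 0.1383]
orientation: [-1.223, 1.2, 1.22]
force: [0.6, 0.4, -1.8]
opening: 0.0099
```

Run:
```python
from go import *
p=np.load('chas.npy'); rel(body(p,[(0,83,0)])[0]+[0,0,.138],p[2]+np.pi/2)
```

```text
t 4.53 shift [ 0.03 -0.09  5.62] turn [ 0.4 -0.   0.1] q [ 0.02  0.01  1.72 -0.    1.41 -1.57]
```

Call:
{"method": "jog_arm", "body": {
  "targets": [
    [0.05, -0.1, 2, 0, 0, 0, 1],
    [0.05, -0.1, 3.8, 0, 0, 0, 1],
    [0.05, -0.1, 4.7, 0, 0, 0, 1],
    [0.05, -0.1, 5, 0, 0, 0, 1]
  ]
}}

```text
t: 5.03
tool_pos: [0.5413, 0.1099, 0.1378]
orientation: [-1.224, 1.2, 1.221]
force: [0.8, -0.6, -2.7]
opening: 0.01
```

Call:
{"method": "jog_arm", "body": {
  "targets": [
    [0, 0, 0.2, 0, 0, 0, 1],
    [0, 0, 0.4, 0, 0, 0, 1],
    [0, 0, 0.6, 0, 0, 0, 1]
  ]
}}

```text
t: 5.4
tool_pos: [0.5413, 0.115, 0.1379]
orientation: [-1.224, 1.201, 1.22]
force: [-1.9, -6.4, 1.0]
opening: 0.0103
```

Contact with the stop shows as −6.4 N in y. I'll lower the plate onto the deck while keeping light pressure.

Call:
{"method": "jog_arm", "body": {
  "targets": [
    [0, 0, 0.1, 0, 0, 0, 1],
    [0.2, 0, 0.1, 0, 0, 0, 1],
    [0.4, 0, 0.1, 0, 0, 0, 1],
    [0.5, 0, 0.1, 0, 0, 0, 1]
  ]
}}

```text
t: 5.9
tool_pos: [0.5419, 0.1148, 0.1335]
orientation: [-1.225, 1.202, 1.218]
force: [0.1, -5.4, 2.2]
opening: 0.0104
```

Run:
```python
from go import *
from plant import optics
c=optics.read_camera("scene"); a=c["frame"][90:240,210:390][:,:,::-1]
cv2.imwrite("pics/scene4c.png",cv2.resize(a,None,fx=4,fy=4,interpolation=cv2.INTER_CUBIC))
```

```text
(no output)
```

View pics/scene4c.png

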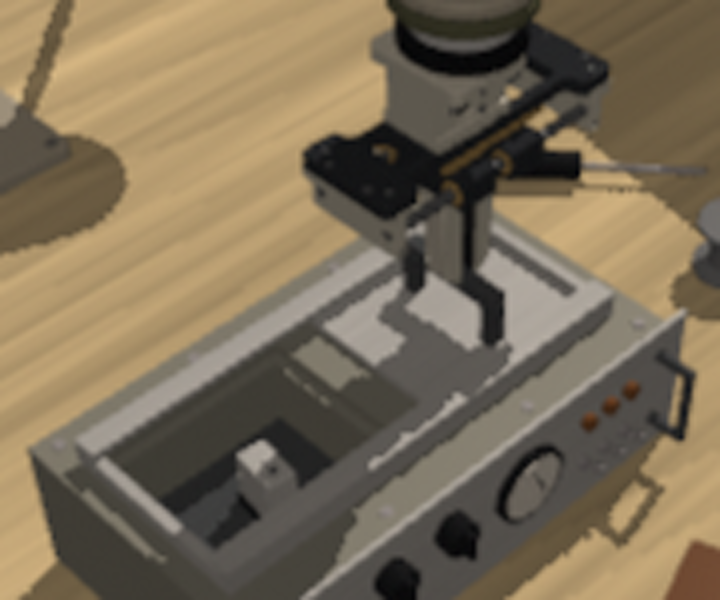

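The hatch plate now covers the +y half, and the relay stands in the uncovered well at crop (262,470). Next is to release and rise.

Call:
{"method": "jog_arm", "body": {
  "targets": [
    [0, 0, 0, 0, 0, 0, 0.7],
    [0, 0, 0, 0, 0, 0, 0.55],
    [0, 0, 0, 0, 0, 0, 0.55],
    [-3, 0, 0, 0, 0, 0, 0.55],
    [-8, 0, 0, 0, 0, 0, 0.55]
  ]
}}

```text
t: 6.58
tool_pos: [0.5401, 0.1151, 0.212]
orientation: [-1.223, 1.205, 1.221]
force: [0.5, 0.0, 0.2]
opening: 0.0418
```

Call:
{"method": "jog_arm", "body": {
  "targets": [
    [-4, 0, 2, 0, 0, 0, 0.55],
    [-7, 0, 6, 0, 0, 0, 0.55],
    [-7, 0, 7, 0, 0, 0, 0.55],
    [-7, 0, 7, 0, 0, 0, 0.55]
  ]
}}

```text
t: 7.08
tool_pos: [0.5386, 0.1857, 0.2806]
orientation: [-1.224, 1.206, 1.223]
force: [-0.6, 0.0, -0.5]
opening: 0.0414
```

Run:
```python
from go import *
from plant import optics,robot
print(robot.read_state()['t'],robot.read_state()['opening'])
for n in("scene","top"):
    c=optics.read_camera(n); cv2.imwrite(f"pics/{n}5.png",c["frame"][:,:,::-1])
im=cv2.imread('pics/scene5.png')
cv2.imwrite("pics/scene5c.png",cv2.resize(im[110:260,205:385],None,fx=4,fy=4,interpolation=cv2.INTER_CUBIC))
cv2.imwrite("pics/scene5r.png",cv2.resize(im[180:240,230:310],None,fx=9,fy=9,interpolation=cv2.INTER_CUBIC))
im=cv2.imread('pics/top5.png')
cv2.imwrite("pics/top5c.png",cv2.resize(im[165:265,245:395],None,fx=5,fy=5,interpolation=cv2.INTER_CUBIC))
cv2.imwrite("pics/top5r.png",cv2.resize(im[185:250,320:395],None,fx=9,fy=9,interpolation=cv2.INTER_CUBIC))
```

```text
7.075 0.04138930735991894
```

View pics/scene5c.png

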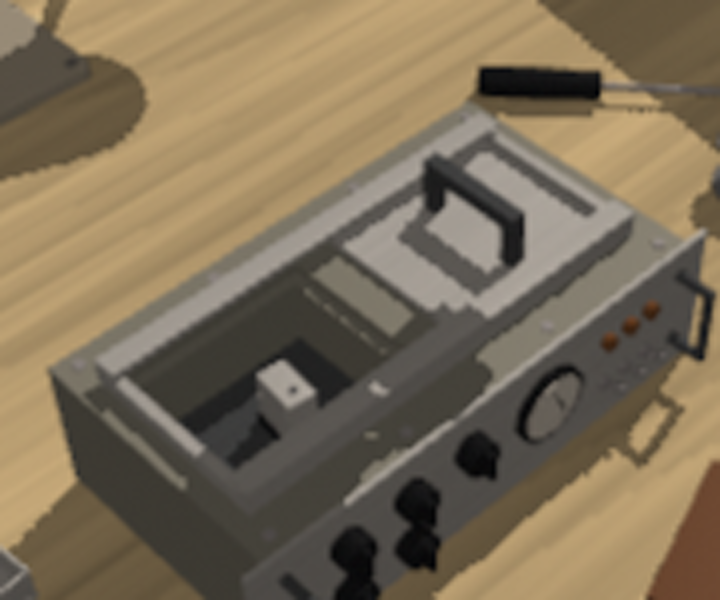

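View pics/scene5r.png

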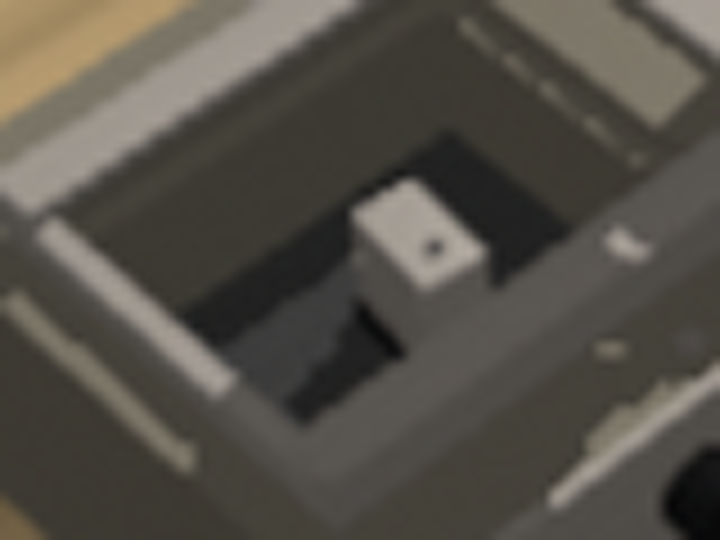

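View pics/top5c.png

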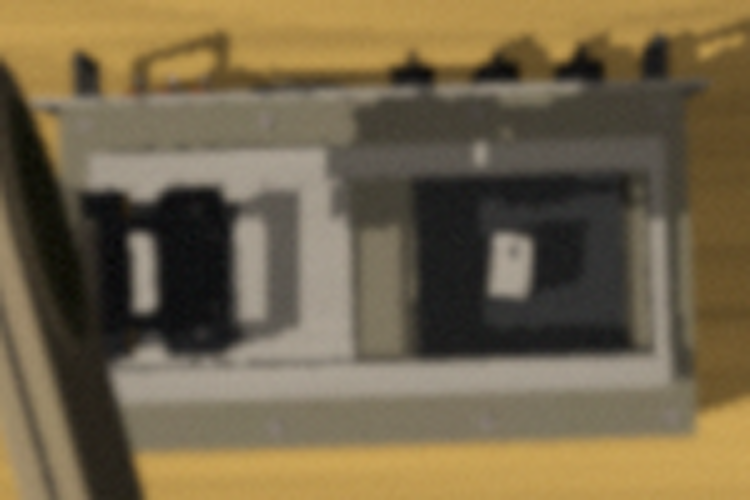

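View pics/top5r.png

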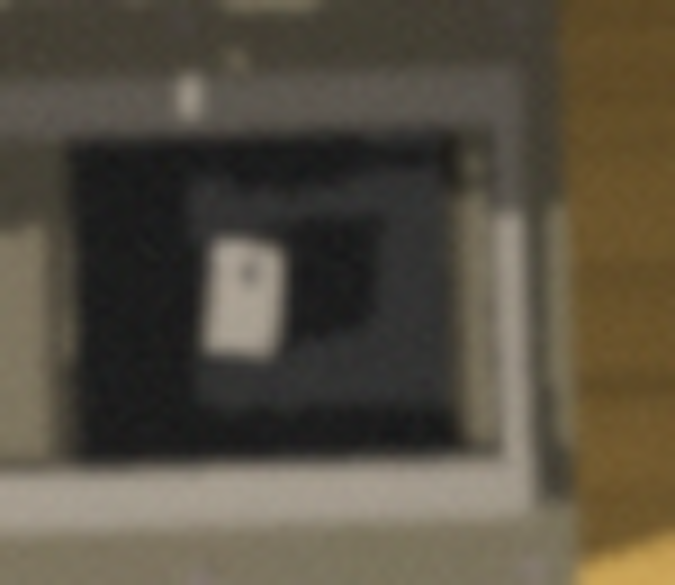

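The relay's bright top is a quad in the top crop, (212,237), (285,240), (274,358), (202,354), and in the scene crop, (408,178), (487,252), (430,292), (352,213). I'll fit its pose from both and check how far the hatch is open.

Run:
```python
from go import *
p=np.load('chas.npy')
T=lambda u,v:('top',uncrop((u,v),9,(320,185)))
S=lambda u,v:('scene',uncrop((u,v),9,(230,180)))
t=[(*T(212,237),(18,11,97)),(*T(285,240),(18,-11,97)),(*T(274,358),(-18,-11,97)),(*T(202,354),(-18,11,97))]
s=[(*S(408,178),(-18,11,97)),(*S(487,252),(18,11,97)),(*S(430,292),(18,-11,97)),(*S(352,213),(-18,-11,97))]
for o in (t,s,t+s):
    q,r=fit(o,[.54,-.05,0]); c,sn=np.cos(p[2]),np.sin(p[2]); d=q[:2]-p[:2]
    print(q.round(4),np.degrees(q[2]).round(1),'in chassis',(np.array([c*d[0]+sn*d[1],-sn*d[0]+c*d[1]])*1000).round(1),np.abs(r).max().round(2))
np.save('relay.npy',q)
rel([q[0],q[1],.19],q[2]+np.pi/2)
# hatch edge: crop4 offset(205,110), near edge at x=-52..: handle top corners & edge
S4=lambda u,v:uncrop((u,v),4,(205,110))
for uv in ((345,247),(432,308)):
    w=onz('scene',S4(*uv),.115); d=w[:2]-p[:2]; print('hatch edge y',(-sn*d[0]+c*d[1])*1000,(c*d[0]+sn*d[1])*1000)
w=onz('top',uncrop((352,280),5,(245,165)),.115); d=w[:2]-p[:2]; print('top edge y',(-sn*d[0]+c*d[1])*1000,(c*d[0]+sn*d[1])*1000)
```

```text
[ 0.5421 -0.0432 -0.1022] -5.9 in chassis [ -0.7 -75.8] 0.45
[ 0.5419 -0.0483 -0.0523] -3.0 in chassis [ -0.9 -80.9] 0.64
[ 0.5419 -0.0461 -0.0734] -4.2 in chassis [ -1.  -78.7] 1.47
t 7.17 shift [ 9.090e+00 -1.000e-02 -2.303e+01] turn [ 5.1 -0.3 -0.3] q [ 0.24  0.03  1.44 -0.    1.67 -1.35]
hatch edge y 12.513388716903274 -49.11505195503606
hatch edge y 14.611033507941926 28.38007534506949
top edge y 15.311171941068372 -6.373031574952947
```

The relay fit is (0.542, −0.046), yaw −4°. The two cameras differ by 5 mm in y, and the finger margin is 9 mm. The hatch's near edge measures chassis y≈12.5–15, against 14 expected when it is against the stop.

Call:
{"method": "jog_arm", "body": {
  "targets": [
    [0, 0, -4, 2, 0, 0, 0.55],
    [0, 0, -9, 5, 0, 0, 0.55],
    [0, 0, -14, 5, 0, 0, 0.55],
    [2, 0, -19, 5, 0, 0, 0.55],
    [5, 0, -23, 5, 0, 0, 0.55]
  ]
}}

```text
t: 7.8
tool_pos: [0.5415, -0.0488, 0.2301]
orientation: [-1.157, 1.249, 1.156]
force: [-0.7, 0.2, -0.4]
opening: 0.0418
```

Run:
```python
from go import *
q=np.load('relay.npy'); rel([q[0],q[1],.10],q[2]+np.pi/2)
```

```text
t 7.8 shift [13.01 -0.06  0.34] turn [ 0.  -0.3 -0.2] q [-0.18 -0.03  1.6  -0.01  1.58 -1.68]
```

Call:
{"method": "jog_arm", "body": {
  "targets": [
    [4, 0, 0.3, 0, -0.3, 0, 0.55],
    [8, 0, 0.3, 0, -0.3, 0, 0.55],
    [11, 0, 0.3, 0, -0.3, 0, 0.55],
    [11, 0, 0.3, 0, -0.3, 0, 0.55]
  ]
}}

```text
t: 8.3
tool_pos: [0.5378, -0.0468, 0.116]
orientation: [-1.148, 1.251, 1.163]
force: [0.5, 0.2, 0.5]
opening: 0.0419
```

Run:
```python
from go import *
from plant import optics
q=np.load('relay.npy'); rel([q[0],q[1],.066],q[2]+np.pi/2)
c=optics.read_camera("scene"); a=c["frame"][140:240,220:340][:,:,::-1]
cv2.imwrite("pics/scene6c.png",cv2.resize(a,None,fx=5,fy=5,interpolation=cv2.INTER_CUBIC))
c=optics.read_camera("top"); a=c["frame"][165:265,275:395][:,:,::-1]
cv2.imwrite("pics/top6c.png",cv2.resize(a,None,fx=4,fy=4,interpolation=cv2.INTER_CUBIC))
```

```text
t 8.3 shift [ 5.   -0.46  0.1 ] turn [-0.   0.  -0.7] q [-0.18  0.03  1.74 -0.    1.38 -1.68]
```

View pics/scene6c.png

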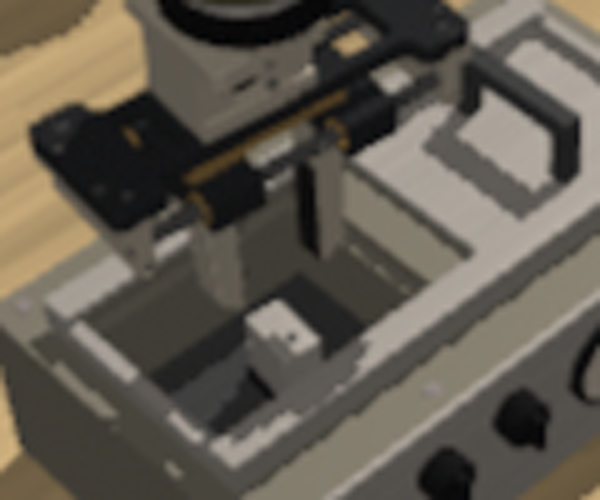

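Run:
```python
from go import *
from plant import robot
s=robot.read_state(); print(s['tool_pos'])
for n,o,k in (('scene',(220,140),5),('top',(275,165),4)):
    P=s['tool_pos']; z=Rn.from_rotvec(s['orientation']).as_matrix()[:,2]
    uv=proj(n,[P,P+z*.021,P-z*.021,P+z*.035,P-z*.035]); print(n,((uv-o+.5)*k-.5).round(0).tolist())
```

```text
[ 0.54089993 -0.04694224  0.12025358]
scene [[280.0, 295.0], [315.0, 274.0], [244.0, 316.0], [338.0, 261.0], [220.0, 330.0]]
top [[295.0, 213.0], [265.0, 212.0], [325.0, 215.0], [246.0, 211.0], [345.0, 216.0]]
```

View pics/top6c.png

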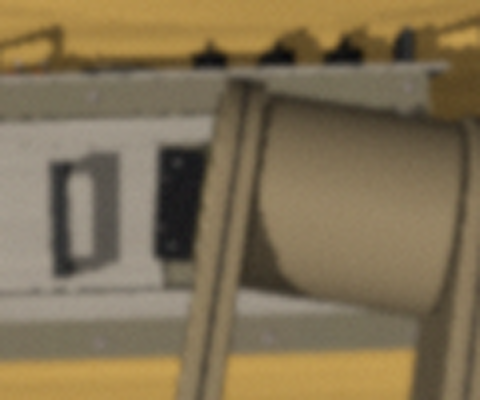

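Run:
```python
from go import *
from plant import robot,optics
s=robot.read_state(); c=optics.read_camera("scene"); im=cv2.resize(c['frame'][170:240,240:320][:,:,::-1],None,fx=9,fy=9,interpolation=cv2.INTER_CUBIC)
P=s['tool_pos']; R=Rn.from_rotvec(s['orientation']).as_matrix(); o=s['opening']/2
print(P,s['opening'])
for sg in (1,-1):
    q=[P+R@np.array([0,a,sg*b]) for a,b in((-.0075,o),(.0075,o),(.0075,o+.016),(-.0075,o+.016))]
    U=((proj('scene',q)-(240,170)+.5)*9-.5); cv2.polylines(im,[(U*16).astype(int)],True,(0,0,255),1,cv2.LINE_AA,4)
q=body(np.load('relay.npy'),[(18,11,97),(18,-11,97),(-18,-11,97),(-18,11,97)])
U=((proj('scene',q)-(240,170)+.5)*9-.5); cv2.polylines(im,[(U*16).astype(int)],True,(0,255,0),1,cv2.LINE_AA,4)
cv2.imwrite('pics/scene7.png',im)
```

```text
[ 0.54089993 -0.04694224  0.12025358] 0.04203811749876533
```

View pics/scene7.png

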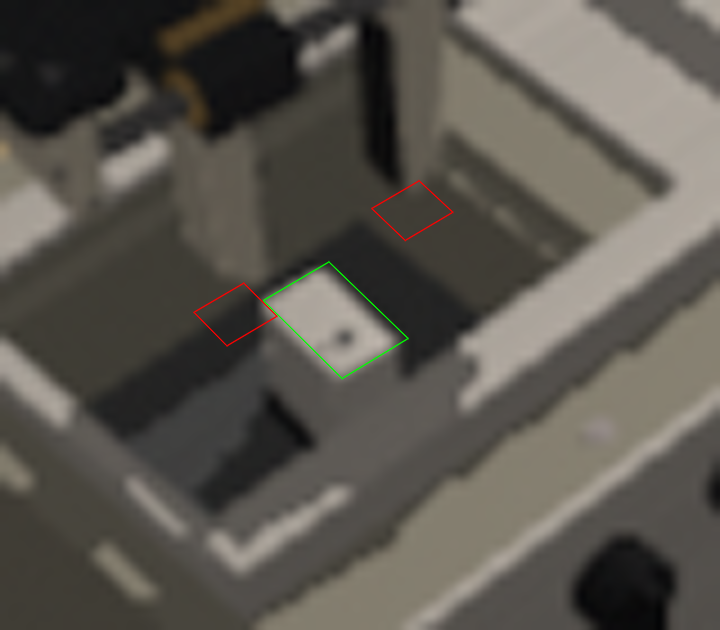

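Run:
```python
from go import *
from plant import robot
def chk(f,P,rv,op,o,k,out,hw):
    im=cv2.imread(f)[o[1]:o[1]+hw[1],o[0]:o[0]+hw[0]]; im=cv2.resize(im,None,fx=k,fy=k,interpolation=cv2.INTER_CUBIC)
    P=np.array(P);R=Rn.from_rotvec(rv).as_matrix()
    for sg in (1,-1):
        q=[P+R@np.array([0,a,sg*b]) for a,b in((-.0075,op/2),(.0075,op/2),(.0075,op/2+.016),(-.0075,op/2+.016))]
        U=((proj('scene',q)-o+.5)*k-.5); cv2.polylines(im,[(U*16).astype(int)],True,(0,0,255),1,cv2.LINE_AA,4)
    cv2.imwrite(out,im)
chk('pics/scene1.png',[0.543,-0.0551,0.2496],[-1.219,1.203,1.219],.0464,np.array((230,110)),8,'pics/k1.png',(90,70))
chk('pics/scene2.png',[0.5424,-0.0508,0.1242],[-1.221,1.201,1.222],.0467,np.array((230,150)),8,'pics/k2.png',(90,70))
a=np.hstack([cv2.imread('pics/k1.png'),cv2.imread('pics/k2.png')]); cv2.imwrite('pics/k.png',cv2.resize(a,None,fx=.55,fy=.55,interpolation=cv2.INTER_AREA))
s=robot.read_state(); print(s['t'],s['tool_pos'],s['q'])
```

```text
8.45 [ 0.54179049 -0.04692025  0.1213108 ] [-1.80247682e-01  3.08283446e-02  1.73514683e+00 -5.92891364e-04
  1.37787415e+00 -1.67745589e+00]
```

View pics/k.png

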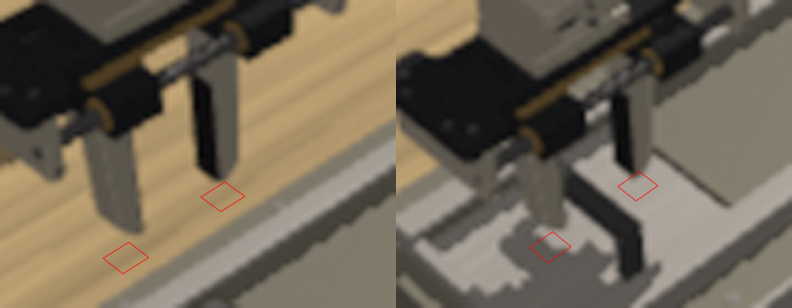

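The reported TCP projects about 8 px (~19 mm) below the visible fingertips. The sideways position is fine, so I'll go to a depth that is safe either way (TCP 0.063) and look before closing.

Call:
{"method": "jog_arm", "body": {
  "targets": [
    [2, 0, 0.1, 0, 0, 0, 0.55],
    [4, 0, 0.1, 0, 0, 0, 0.55],
    [5.4, 0, 0.1, 0, 0, 0, 0.55],
    [5.8, 0, 0.1, 0, 0, 0, 0.55],
    [5.8, 0, 0.1, 0, 0, 0, 0.55]
  ]
}}

```text
t: 9.07
tool_pos: [0.5418, -0.0459, 0.0633]
orientation: [-1.154, 1.245, 1.157]
force: [0.4, -1.5, 1.1]
opening: 0.0419
```

Run:
```python
from go import *
from plant import optics
q=np.load('relay.npy'); rel([q[0],q[1],.063],q[2]+np.pi/2)
c=optics.read_camera("scene"); a=c["frame"][170:240,240:320][:,:,::-1]
cv2.imwrite("pics/scene8.png",cv2.resize(a,None,fx=9,fy=9,interpolation=cv2.INTER_CUBIC))
```

```text
t 9.07 shift [ 0.03 -0.01 -0.02] turn [-0.  -0.  -0.1] q [-0.18  0.09  1.79 -0.    1.27 -1.68]
```

View pics/scene8.png

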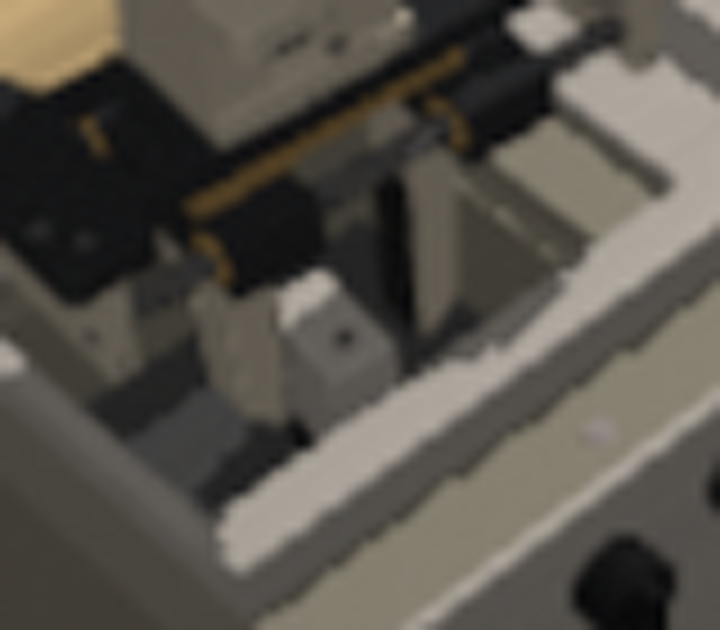

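The relay, with its top at (340,330), sits between the fingers, whose −y tip is near (265,425), well below its top. Closing.

Call:
{"method": "jog_arm", "body": {
  "targets": [
    [0, 0, 0, 0, 0, 0, 0.7],
    [0, 0, 0, 0, 0, 0, 0.85],
    [0, 0, 0, 0, 0, 0, 1],
    [0, 0, 0, 0, 0, 0, 1]
  ],
  "squeeze": 25
}}

```text
t: 9.62
tool_pos: [0.5426, -0.046, 0.0643]
orientation: [-1.155, 1.244, 1.155]
force: [0.0, -0.1, 3.0]
opening: 0.0221
```

Call:
{"method": "jog_arm", "body": {
  "targets": [
    [-1, 0, 0, 0, 0, 0, 1],
    [-4, 0, 0, 0, 0, 0, 1],
    [-8, 0, 0, 0, 0, 0, 1],
    [-12, 0, 0, 0, 0, 0, 1],
    [-15, 0, 0, 0, 0, 0, 1]
  ]
}}

```text
t: 10.25
tool_pos: [0.543, -0.046, 0.217]
orientation: [-1.156, 1.243, 1.154]
force: [0.3, -0.2, -0.5]
opening: 0.022
```

Run:
```python
from go import *
from plant import optics,robot
q=np.load('tray.npy'); print(q); rel([q[0],q[1],.19],q[2]+np.pi/2); print(robot.read_state()['tool_pos'])
c=optics.read_camera("scene"); a=c["frame"][90:240,200:340][:,:,::-1]
cv2.imwrite("pics/scene9.png",cv2.resize(a,None,fx=4,fy=4,interpolation=cv2.INTER_CUBIC))
```

```text
[ 0.45393701 -0.29695334  0.09900663]
t 10.25 shift [  2.71   7.05 -25.67] turn [-9.9 -0.   0.1] q [-0.18 -0.03  1.62 -0.    1.55 -1.68]
[ 0.54303598 -0.04604968  0.2170068 ]
```

View pics/scene9.png

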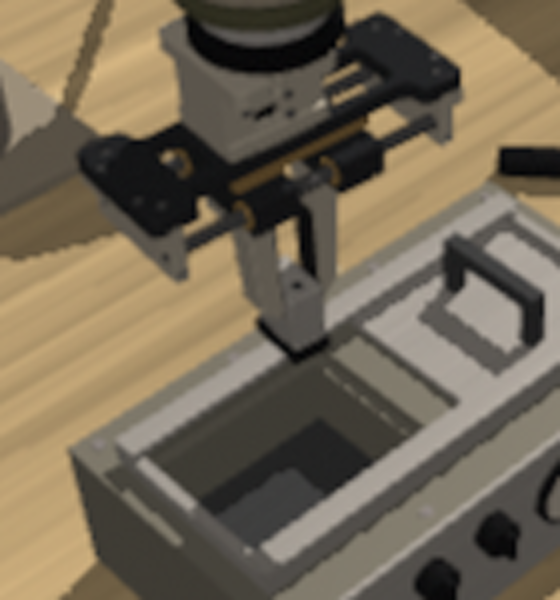

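The relay is held upright with its base clear of the well, at crop (293,340). Moving over the empty tray.

Call:
{"method": "jog_arm", "body": {
  "targets": [
    [0, 0.7, -2.5, -2, 0, 0, 1],
    [0, 2, -7, -5, 0, 0, 1],
    [0, 3.3, -12, -8, 0, 0, 1],
    [0, 4.7, -17, -10, 0, 0, 1],
    [0, 6, -22, -10, 0, 0, 1]
  ]
}}

```text
t: 10.92
tool_pos: [0.4679, -0.2627, 0.2212]
orientation: [-1.288, 1.156, 1.278]
force: [1.6, 0.6, 0.2]
opening: 0.0217
```

Call:
{"method": "jog_arm", "body": {
  "targets": [
    [0, 1, -3.1, 0, 0, 0, 1],
    [3, 1, -3.6, 0, 0, 0, 1],
    [7, 1, -3.6, 0, 0, 0, 1],
    [10, 1, -3.6, 0, 0, 0, 1],
    [10, 1, -3.6, 0, 0, 0, 1]
  ]
}}

```text
t: 11.55
tool_pos: [0.4601, -0.2981, 0.1182]
orientation: [-1.283, 1.157, 1.283]
force: [0.2, -0.6, -0.4]
opening: 0.0213
```

Run:
```python
from go import *
from plant import optics,robot
q=np.load('tray.npy'); rel([q[0],q[1],.0155],q[2]+np.pi/2); print(robot.read_state()['tool_pos'])
c=optics.read_camera("scene"); a=c["frame"][180:340,100:260][:,:,::-1]
cv2.imwrite("pics/scene10.png",cv2.resize(a,None,fx=3.7,fy=3.7,interpolation=cv2.INTER_CUBIC))
```

```text
t 11.55 shift [10.27  0.63  0.16] turn [0.2 0.1 0.1] q [-0.67  0.04  1.73  0.    1.37 -2.34]
[ 0.46014864 -0.29811223  0.11818085]
```

View pics/scene10.png

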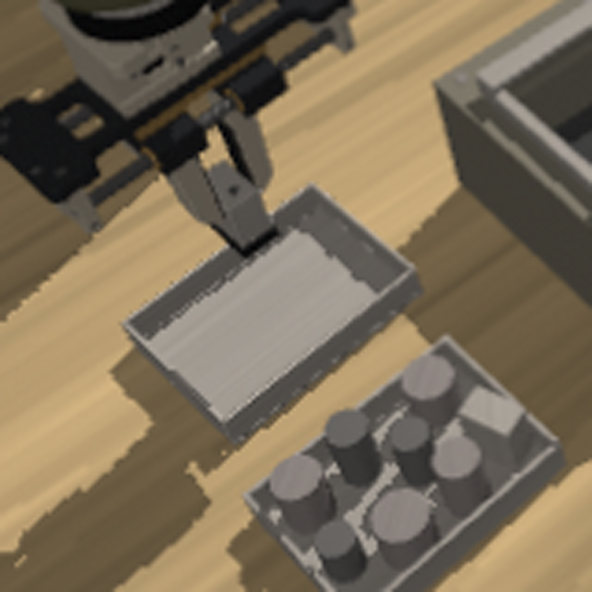

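The relay hangs at crop (250,245), above the tray interior, whose centre is near (270,315). Lowering.

Call:
{"method": "jog_arm", "body": {
  "targets": [
    [3, 0.5, 0.2, 0, 0, 0, 1],
    [6, 0.5, 0.2, 0, 0, 0, 1],
    [8.5, 0.5, 0.2, 0, 0, 0, 1],
    [9.5, 0.5, 0.2, 0, 0, 0, 1],
    [9.5, 0.5, 0.2, 0, 0, 0, 1]
  ]
}}

```text
t: 12.22
tool_pos: [0.4572, -0.2979, 0.0264]
orientation: [-1.287, 1.156, 1.28]
force: [0.5, 1.4, 0.7]
opening: 0.0218
```

Call:
{"method": "jog_arm", "body": {
  "targets": [
    [0, 0, 0, 0, 0, 0, 1],
    [0.2, 0, 0, 0, 0, 0, 1],
    [0.4, 0, 0, 0, 0, 0, 1]
  ]
}}

```text
t: 12.6
tool_pos: [0.4576, -0.2982, 0.023]
orientation: [-1.288, 1.156, 1.279]
force: [0.8, -0.5, -1.0]
opening: 0.0217
```

Call:
{"method": "jog_arm", "body": {
  "targets": [
    [0.2, 0, 0, 0, 0, 0, 1],
    [0.4, 0, 0, 0, 0, 0, 1],
    [0.6, 0, 0, 0, 0, 0, 1],
    [0.6, 0, 0, 0, 0, 0, 1]
  ]
}}

```text
t: 13.1
tool_pos: [0.4574, -0.298, 0.0166]
orientation: [-1.287, 1.156, 1.279]
force: [-0.3, 0.2, -0.5]
opening: 0.0215
```

Call:
{"method": "jog_arm", "body": {
  "targets": [
    [0.1, 0, 0, 0, 0, 0, 1],
    [0.2, 0, 0, 0, 0, 0, 1],
    [0.2, 0, 0, 0, 0, 0, 1]
  ]
}}

```text
t: 13.48
tool_pos: [0.4577, -0.2981, 0.0153]
orientation: [-1.288, 1.156, 1.279]
force: [-1.4, 1.3, 4.0]
opening: 0.0217
```

Force z is +4.0 N at TCP 0.0153, right at the predicted 0.0153 contact height. I'll check with a picture, then release.

Run:
```python
from go import *
from plant import optics,robot
print(robot.read_state()['force'])
c=optics.read_camera("scene"); a=c["frame"][200:320,110:250][:,:,::-1]
cv2.imwrite("pics/scene11.png",cv2.resize(a,None,fx=4,fy=4,interpolation=cv2.INTER_CUBIC))
```

```text
[-1.43016564  1.29231899  3.97618454]
```

View pics/scene11.png

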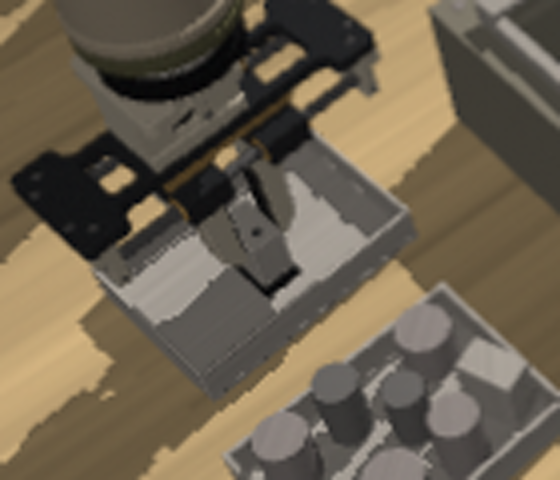

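The relay's base is on the tray floor at crop (270,288), with clear floor all round it. Releasing and rising.

Call:
{"method": "jog_arm", "body": {
  "targets": [
    [0, 0, 0, 0, 0, 0, 0.7],
    [0, 0, 0, 0, 0, 0, 0.6],
    [0, 0, 0, 0, 0, 0, 0.55],
    [-1, 0, 0, 0, 0, 0, 0.55],
    [-3, 0, 0, 0, 0, 0, 0.55]
  ]
}}

```text
t: 14.15
tool_pos: [0.4569, -0.2976, 0.0452]
orientation: [-1.286, 1.156, 1.28]
force: [0.0, -0.3, -0.3]
opening: 0.0416
```

Call:
{"method": "jog_arm", "body": {
  "targets": [
    [-4, 0, 0, 0, 0, 0, 0.55],
    [-9, 0, 0, 0, 0, 0, 0.55],
    [-14, 0, 0, 0, 0, 0, 0.55],
    [-16, 0, 0, 0, 0, 0, 0.55],
    [-16, 0, 0, 0, 0, 0, 0.55]
  ]
}}

```text
t: 14.78
tool_pos: [0.457, -0.2983, 0.2068]
orientation: [-1.289, 1.156, 1.277]
force: [-0.6, -0.7, -0.8]
opening: 0.0419
```

Call:
{"method": "jog_arm", "body": {
  "targets": [
    [0, 4, 0, 0, 0, 0, 0.55],
    [0, 8, 0, 0, 0, 0, 0.55],
    [0, 8, 0, 0, 0, 0, 0.55]
  ]
}}

```text
t: 15.15
tool_pos: [0.3747, -0.3057, 0.2034]
orientation: [-1.284, 1.157, 1.28]
force: [0.9, -0.5, 0.3]
opening: 0.0415
```

Run:
```python
from go import *
from plant import optics,robot
s=robot.read_state(); print(s['t'],s['tool_pos'])
for n in("scene","top"):
    c=optics.read_camera(n); cv2.imwrite(f"pics/{n}12.png",c["frame"][:,:,::-1])
a=cv2.imread('pics/scene12.png')[100:350,110:420]; cv2.imwrite("pics/scene12c.png",cv2.resize(a,None,fx=2.4,fy=2.4,interpolation=cv2.INTER_CUBIC))
a=cv2.imread('pics/top12.png')[120:300,180:470]; cv2.imwrite("pics/top12c.png",cv2.resize(a,None,fx=2.7,fy=2.7,interpolation=cv2.INTER_CUBIC))
```

```text
15.15 [ 0.37470782 -0.30571857  0.20335947]
```

View pics/scene12c.png

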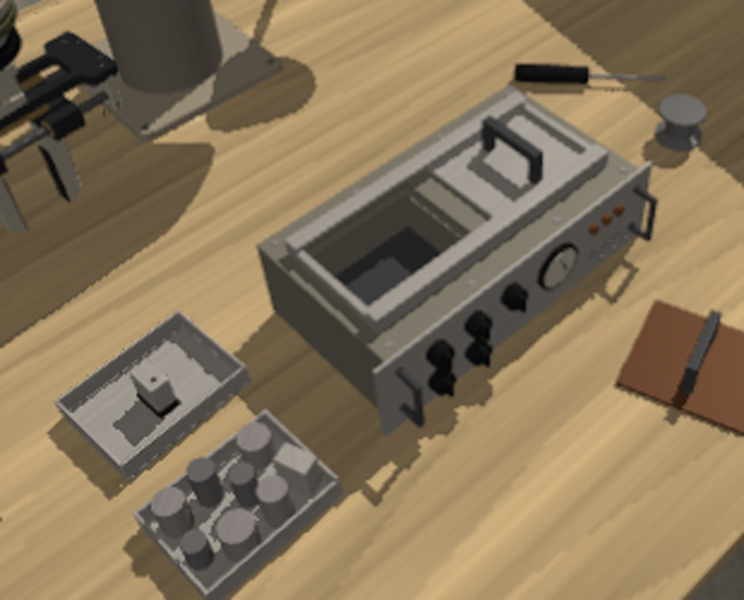

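View pics/top12c.png

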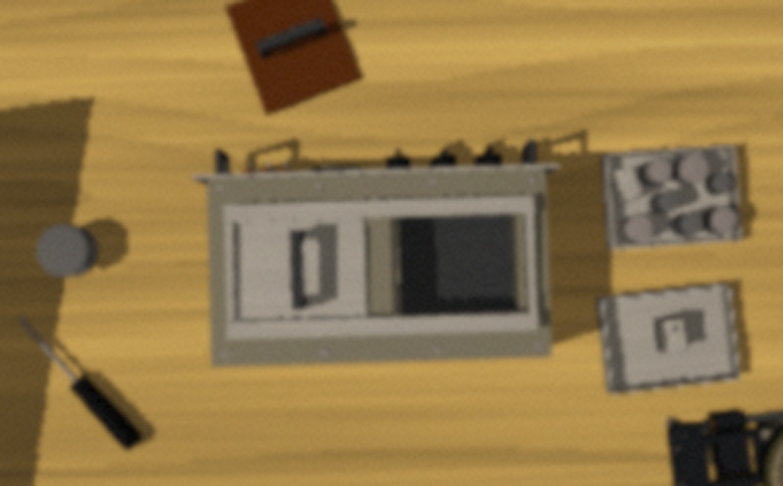

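The relay stands upright in the tray at scene crop (155,390) and top crop (677,333). The hatch lies at the far end, and the well is empty. One last check that the hatch is at the stop and the other things haven't moved.

Run:
```python
from go import *
p=np.load('chas.npy'); R=np.array([[np.cos(p[2]),np.sin(p[2])],[-np.sin(p[2]),np.cos(p[2])]])
for uv in ((297,270),):
    w=onz('top',uncrop(uv,2.7,(180,120)),.156); print('handle chassis',(R@(w[:2]-p[:2])*1000).round(1))
w=onz('top',uncrop((376,194),3.6,(245,165)),.148); print('handle at start by same view',(R@(w[:2]-p[:2])*1000).round(1))
a=cv2.cvtColor(cv2.imread('pics/scene0.png'),6).astype(float);b=cv2.cvtColor(cv2.imread('pics/scene12.png'),6).astype(float)
for nm,(u0,u1,v0,v1) in dict(full=(165,252,272,350),driver=(322,385,125,138),spool=(382,406,138,163),empty=(133,213,230,300)).items():
    r=cv2.phaseCorrelate(a[v0:v1,u0:u1].copy(),b[v0:v1,u0:u1].copy()); print(nm,np.round(r[0],2),round(r[1],2),np.abs(a-b)[v0:v1,u0:u1].mean().round(1))
im=cv2.imread('pics/scene12.png')[115:190,290:385]; cv2.imwrite('pics/stop.png',cv2.resize(im,None,fx=8,fy=8,interpolation=cv2.INTER_CUBIC))
```

```text
handle chassis [-1.5 83.9]
handle at start by same view [ -3.6 -79.5]
full [0.1  0.18] 0.93 2.4
driver [-0.    0.48] 1.0 1.0
spool [-0.01  0.45] 1.0 1.0
empty [-0.    0.04] 0.74 6.5
```

View pics/stop.png

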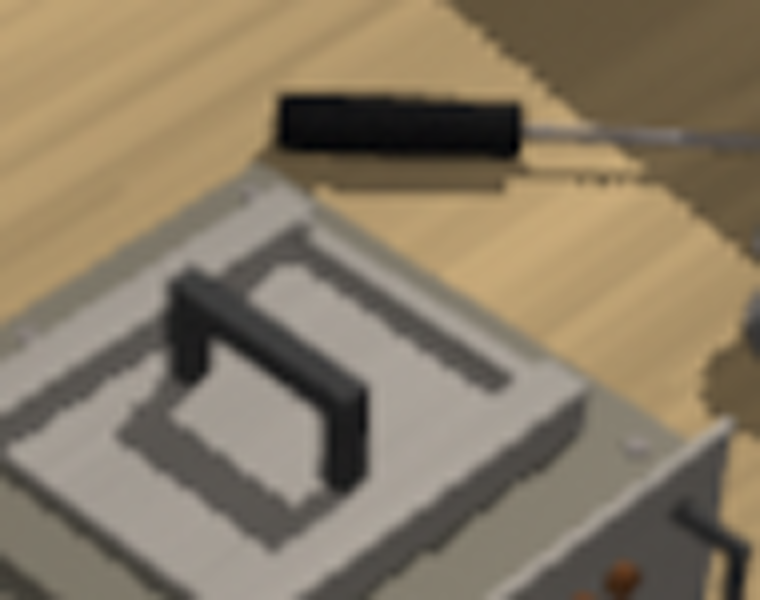

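The handle measures chassis y=83.9 (target 83). The 0.45 px "shift" on the screwdriver and spool comes from my odd-height windows: the image difference there is only noise (1.0 grey level). Handing in.

```bash
python3 -c "
from plant import ticket,robot
print(robot.read_state()['t']); print(ticket.close_job())"
```

```text
15.25
the job is handed in; nothing more can be done
None
```

The hatch is open against its stop and lying on the deck, and the relay stands upright in the empty tray (the one nearer the robot). I handed the job in at 15.3 s.

- **Hatch:** I lifted it about 14 mm and slid it towards +y until it pressed on the stop with about 6 N, then lowered it and let go. My last picture puts the handle at chassis y≈84 mm (target 83). The near edge of the plate measured 12.5–15 mm (14 expected).
- **Relay:** I gripped it across its y and lifted it out of the well. I lowered it until the tool felt 4 N at the predicted height, then released it. Both cameras show it upright with clear tray floor around it.
- **Leave-alone things:** the full tray, screwdriver and spool look unmoved between the first and last pictures.

Three checks did not agree cleanly:
- **Relay position:** the two cameras differed by about 5 mm in y, so I used the average.
- **Fingertips:** in the scene camera, the visible fingertips sat about 19 mm above the reported TCP, and I did not find out why. I relied on relative heights and contact forces instead.
- **Hatch travel:** the top view gave only about 163 mm of handle travel, because its reading of the start position was off. The arm's own travel was 167 mm, and the contact force also supports the full opening.

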